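Slacken the knurled retaining ring of a dough cartridge

ROBOT

A 7-joint arm with a two-finger parallel gripper is mounted at the origin on the work surface. World frame = base frame: x ahead of the robot, y to its left, z up, the work surface at z = 0. Lengths are in m, angles in rad, forces in N, time in s.
With the tool pointing down it reaches from about 0.4 to 0.9 m from the base axis. Payload 5.5 kg.
Tool frame: the origin (TCP) lies midway between the tips of the shut fingers; the grasp point (between the pads) lies 19 mm behind it (manip.grip_depth is the distance from the TCP to the grasp point, in m); z points along the fingers, x is the direction in which the jaws open and shut, and the axes are right-handed (so a half turn about z gives the same grasp; the last joint's range is limited). The gripper opens to 92 mm and grips with 3 to 60 N. Pads are 19 mm wide; open, the fingers measure 130 mm over their backs; the gripper's body (75 mm by 190 mm) begins 47 mm behind the grasp point.
Start: joints at [1.491, 0.501, -0.427, 1.55, 0.221, 1.138, -0.21], TCP at [0.219, -0.612, 0.227] pointing down, gripper open.
Joint ranges: [-2.88, 2.88], [-0.31, 2.03], [-1.54, 1.56], [0.2, 2.42], [-1.41, 4.55], [0.19, 2.02], [-2.57, 2.57]. Speed limits (rad/s): [2.57, 2.57, 3.14, 3.14, 3.14, 3.14, 3.14].

INTERFACE

Orientations are given as a unit quaternion [x, y, z, w].
In Python, from bench import manip, effector, viewer gives the robot as it stands. Calls block until the motion is done:
- manip.move_pose(position, orientation): joint-space move of the TCP to a pose.
- manip.servo_line(position, ori=None, vel=0.15): straight line of the TCP; ori=None keeps the orientation; vel is the mean speed in m/s.
- manip.movej(angles): joint-space move.
- effector.open_jaws() and effector.close(f_grip=None): open the fingers fully, or close them until they stop; f_grip is the grip in N (None keeps the last).
- manip.sleep(seconds).
- manip.solve_ik(position, orientation): joint angles nearest the present ones, or None.
- viewer.get_image(name): name is "scene" or "top"; returns the picture (480x640x3 uint8, red, green, blue); there is no depth.
- viewer.get_calibration(name): a dict with "vfov" (degrees; the focal length in pixels is half the picture's height over the tangent of half this angle, whatever the lens; pixels are square), "cx", "cy" (the principal point, pixels), "eye" and "attitude" of the camera in the world. Camera axes: x right, y down, z forward; pixel columns grow to the right and rows downward; lengths in m; the calibration is good to about 2 mm. A picture is of the moment at which its call begins. get_calibration takes no time and is no camera call.
A pose or a line that the arm cannot do raises manip.PlanningError and nothing moves.
- manip.hand_in(): hands the job in, once; it reports no verdict.
Readings, each from a call of its own:
- manip.current_clock(): time.
- manip.current_q(): joint angles.
- manip.current_joint_velocities(): joint speeds.
- manip.current_tau(): joint torques, N m.
- manip.current_tool_pos(): TCP position.
- manip.current_tcp_rot(): TCP orientation.
- manip.current_force(): force on the tool from outside, world axes, zero at the start.
- manip.current_wrist_torque(): the same for the moment, N m.
- manip.current_finger_gap(): finger opening in m.
Only numpy, scipy, OpenCV 4.12 (cv2) and the standard library are available. Lean on these libraries where they do the work, as an engineer would, in place of code of your own. Each camera call takes 0.05 s, during which the arm holds its last target. There are 200 camera calls.

TASK

Loosen the big knurled ring on the food printer's dough cartridge by rolling a fingertip round its rim, anticlockwise seen from above: first bring the small tab on the ring to the fixed pointer on the lid, then count two more full turns and stop with the tab at the pointer again. Nothing is to be gripped or lifted, and the bottle, jar, nozzle and spatula around it stay where they are. Finish with the hand clear of everything.

Things in the scene. Friction and masses are not known exactly. Their poses are not given: they have to be found in the camera images.
- collar (a joint): turning angle of the aluminium knurled ring about its vertical axis, rad: 0 when the tab stands at the pointer, growing anticlockwise seen from above and counting on over full turns (6.28 a turn); it starts between -1.6 and -0.4, and 12.57 is two full turns past the pointer. It turns with a steady drag of 0.08 N m (about 1.7 N at the rim), does not rise as it turns, and stays where it is left
- rim_center (a point): point on the ring's vertical axis, half-way up the knurled rim, 85 mm above the table. The ring is 97 mm across (over 36 upright ridges that stand 2 mm proud) and 30 mm tall, from 70 to 100 mm above the table, too wide to be gripped. Under it are a steel cylinder 80 mm across and, below 20 mm, a flange 100 mm across on a fixed 150 mm square plate 12 mm thick. The rim is free all round; nothing on top is higher than 106 mm
- pointer_tip (a point): outer end of the fixed pointer, a raised aluminium bar 26 x 6 mm on the black lid (62 mm across) in the middle of the ring; 29 mm from the axis, 106 mm above the table. It points outward, and does not turn with the ring
- tab (a point): top of the small raised dark steel tab, 12 x 9 mm and 3 mm proud, on the ring's upper face, 39 mm from the axis, 103 mm above the table; it turns with the ring
- water_bottle: clear water bottle, 62 mm across, 170 mm tall, standing; origin under its base. Leave alone
- sauce_jar: small green jar with steel lid, 56 mm across, 75 mm tall, standing; origin under its base. Leave alone
- nozzle: spare brass nozzle, 32 mm across, 45 mm tall, standing on its wide end; origin under its base. Leave alone
- spatula: spatula, 280 mm long, lying flat; origin near the middle of its length on the table, x axis along it. Leave alone
Not all that is in view belongs to the job. What is meant by the part that bears collar is not orange, and is the larger of those in its own colour.

How it is judged:
On the way, in this order (a step that is already met when the one before it is completed fails the run):
1. the tab has been turned to the pointer (value of joint collar above -0.1 rad), for 0.02 s.
2. one full turn past the pointer (value of joint collar above 6.18 rad), for 0.02 s.
At the end, for the whole second after the job is handed in: the ring is at rest two full turns past the pointer, its tab within 0.3 rad (17 degrees) of the pointer, and the bottle, jar, nozzle and spatula are within 20 mm of where they were (value of joint collar between 12.266 and 12.866 rad and velocity of joint collar between -0.05 and 0.05 rad/s and distance of each of water_bottle, sauce_jar, nozzle, spatula from where it was at the start of the episode below 0.02 m); the robot touches nothing.
It fails at once if a bystander was lifted or moved more than 20 mm (not (distance of water_bottle from where it was at the start of the episode below 0.02 m) or not (distance of sauce_jar from where it was at the start of the episode below 0.02 m) or not (distance of nozzle from where it was at the start of the episode below 0.02 m) or not (distance of spatula from where it was at the start of the episode below 0.02 m)).
It fails at once if the bottle, jar or nozzle was tipped over (angle between any of water_bottle, sauce_jar, nozzle's own z axis and vertical above 0.5 rad).
It also fails if it takes over 70 s, if anything falls off the work surface, if the arm or the gripper's body presses on something with over 40 N, if the wrist force passes 120 N, or if a joint passes its speed limit or range.

## Working session

There is one attempt and no reset: what is moved stays moved. The work goes in short steps, each a Python script; the robot and the scene stay as the last script left them, time stands still between calls to the robot, and variables do not carry over. Pictures are saved under pics/ and viewed, about 8 in all and at most 12, crops included, and the job is handed in when it is done.

```bash
mkdir -p pics; ls
python3 - <<'E'
from bench import manip, effector, viewer
import cv2
for n in("scene","top"):
    im=viewer.get_image(n); cv2.imwrite(f"pics/{n}0.png",im[:,:,::-1]); print(n,viewer.get_calibration(n))
print(manip.current_clock(),manip.current_tcp_rot())
E
```

```text
pics
scene {'vfov': 57.347598109145075, 'cx': 328.1134731391321, 'cy': 236.9568450327805, 'eye': array([ 1.02467271, -0.37043654,  0.81760461]), 'attitude': array([ 0.85683075,  0.39046801, -0.14551342, -0.30364725])}
top {'vfov': 46.96186188583986, 'cx': 315.73291079403896, 'cy': 235.63265404820717, 'eye': array([ 0.39127048, -0.00308653,  1.31638122]), 'attitude': array([ 0.71177368, -0.69930686,  0.04578202, -0.0474568 ])}
0.1 [ 8.17354219e-01 -5.76134806e-01 -6.94684989e-04 -5.33124013e-04]
```

View pics/top0.png

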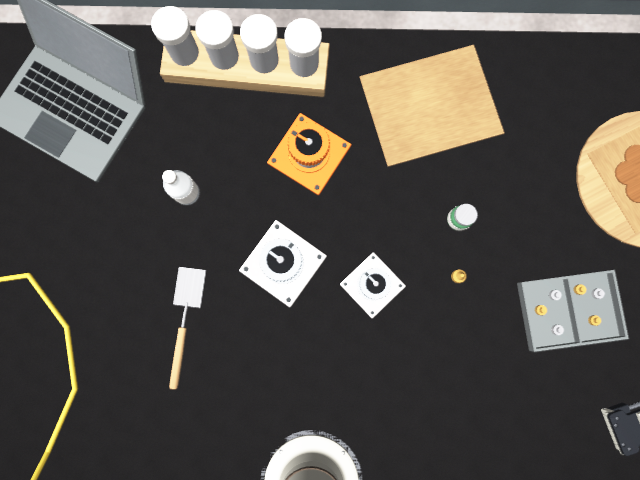

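View pics/scene0.png

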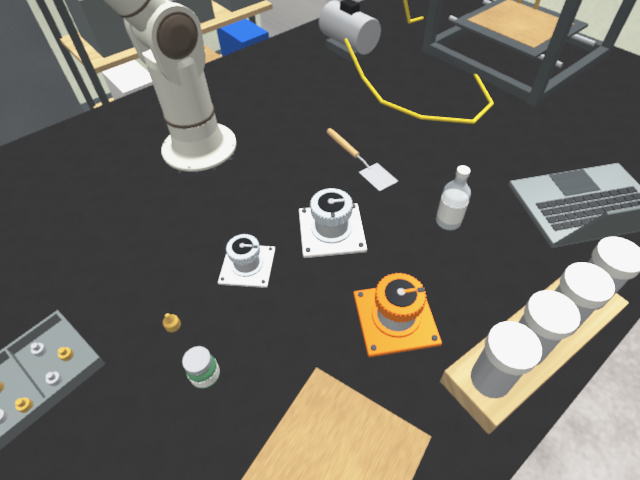

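Candidates in the top view are the orange collar (309,145), the large aluminium one (280,260) and the small aluminium one (375,284). The description rules out orange and asks for the larger of its colour, so I choose (280,260). I'll check it in a crop.

```bash
cat > h.py <<'E'
from bench import manip, effector, viewer
import numpy as np, cv2
from scipy.spatial.transform import Rotation as R
def cal(n):
    c=viewer.get_calibration(n); return c,240/np.tan(np.radians(c['vfov']/2)),R.from_quat(c['attitude']).as_matrix()
def cast(n,uv,z):
    c,f,M=cal(n); d=M@np.array([(uv[0]-c['cx'])/f,(uv[1]-c['cy'])/f,1]); return c['eye']+d*(z-c['eye'][2])/d[2]
def proj(n,p):
    c,f,M=cal(n); q=M.T@(np.asarray(p)-c['eye']); return np.array([c['cx']+f*q[0]/q[2],c['cy']+f*q[1]/q[2]])
E
python3 - <<'E'
from h import *
t=cv2.imread("pics/top0.png"); s=cv2.imread("pics/scene0.png")
for n,im,c in(("top",t,(280,260)),("scene",s,(331,201))):
    x,y=c; g=cv2.cvtColor(im,cv2.COLOR_BGR2GRAY)
    m=(g[y-25:y+25,x-25:x+25]<70).astype(np.uint8)
    k,l,st,ce=cv2.connectedComponentsWithStats(m)
    for i in range(1,k):
        if st[i,4]>80:
            cs,_=cv2.findContours((l==i).astype(np.uint8),0,cv2.CHAIN_APPROX_NONE)
            h=cv2.convexHull(cs[0]); e=cv2.fitEllipse(h); u=np.array(e[0])+[x-25,y-25]
            print(n,st[i],u,e[1],cast(n,u,.102))
for n,uv,z in(("bottle",(189,194),0),("jar",(458,222),0),("nozzle",(458,278),0),("spat",(190,287),0),("spat2",(175,385),0),("small",(373,287),0),("orange",(309,150),0)): print(n,cast("top",uv,z)[:2].round(3))
a=cv2.resize(t[210:310,230:330],None,fx=4,fy=4,interpolation=2); b=cv2.resize(s[170:270,281:381],None,fx=4,fy=4,interpolation=2)
cv2.imwrite("pics/crop.png",np.hstack([a,b]))
E
```

```text
top [ 12  12  27  26 450] [280.04216003 259.39870834] (25.868528366088867, 26.258163452148438) [0.49818043 0.07897953 0.102     ]
scene [  0   0  50  31 839] [319.17111778 190.4624033 ] (30.55099868774414, 136.26966857910156) [0.45557916 0.08111118 0.102     ]
scene [ 13  17  25  19 291] [330.73829079 202.09879303] (18.606189727783203, 24.812931060791016) [0.5013379  0.07677034 0.102     ]
bottle [0.663 0.311]
jar [ 0.605 -0.341]
nozzle [ 0.47  -0.339]
spat [0.438 0.298]
spat2 [0.211 0.322]
small [ 0.445 -0.137]
orange [0.778 0.022]
```

View pics/crop.png

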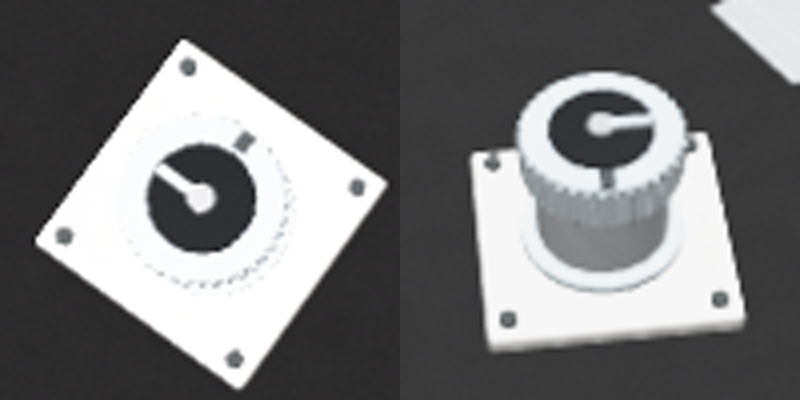

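The crop confirms the aluminium collar with square plate. In the top crop the lid centre is at (202,198), the pointer tip at (158,168) and the tab at (244,141). So the tab is about 92° clockwise of the pointer. Next I'll measure the angles and check reach.

```bash
cat >> h.py <<'E'
C=np.array([.4990,.0782])
def ori(yaw): 
    c,s=np.cos(yaw),np.sin(yaw); return R.from_matrix(np.array([[c,s,0],[s,-c,0],[0,0,-1.]]).T).as_quat()
def ang(uv,z): d=cast("top",uv,z)[:2]-C; return np.arctan2(d[1],d[0]),np.hypot(*d)
E
python3 - <<'E'
from h import *
for uv,z in(((291,245.25),.103),((269.4,252),.106),((280.5,259.5),.103)): print(ang(np.array(uv)-0.4*0,z))
print(R.from_quat(manip.current_tcp_rot()).as_matrix()[:,0], manip.current_finger_gap())
for yaw in np.radians(np.arange(-180,180,30)):
    Q=[manip.solve_ik([C[0]+.075*np.cos(t),C[1]+.075*np.sin(t),.08],ori(yaw)) for t in np.arange(0,6.28,np.pi/4)]
    ok=[q is not None for q in Q]; 
    g=np.array([q for q in Q if q is not None])
    print(round(np.degrees(yaw)),sum(ok), (g.min(0).round(2),g.max(0).round(2)) if len(g) else '')
E
```

```text
(np.float64(-0.6335692048425835), np.float64(0.038319217904443065))
(np.float64(1.0264959793759343), np.float64(0.028482738322973))
(np.float64(-2.876334861539365), np.float64(0.0011539334601088315))
[ 0.33613641 -0.94181169 -0.00174991] 0.09145011878556827
-180 8 (array([-0.91,  0.73, -1.31,  1.83, -0.91,  0.92, -2.47]), array([0.89, 1.01, 1.13, 2.18, 1.05, 1.21, 2.2 ]))
-150 8 (array([-0.91,  0.35,  0.33,  1.87, -0.52,  0.64, -2.55]), array([-0.4 ,  0.62,  0.68,  2.22, -0.19,  0.83, -2.25]))
-120 8 (array([-0.55,  0.32, -0.65,  1.86, -0.17,  0.62, -2.57]), array([ 0.47,  0.57,  0.24,  2.21,  0.44,  0.81, -2.13]))
-90 8 (array([ 0.31,  0.47, -0.91,  1.83,  0.53,  0.74, -2.43]), array([ 0.63,  0.66, -0.74,  2.18,  0.61,  0.89, -2.09]))
-60 8 (array([ 0.4 ,  0.55, -1.12,  1.83,  0.55,  0.79, -2.01]), array([ 0.72,  0.71, -0.77,  2.18,  0.74,  0.94, -1.59]))
-30 8 (array([ 0.41,  0.54, -1.2 ,  1.83,  0.56,  0.79, -1.58]), array([ 0.73,  0.77, -0.8 ,  2.18,  0.85,  0.99, -1.07]))
0 8 (array([ 0.33,  0.55, -1.21,  1.83,  0.58,  0.79, -1.05]), array([ 0.74,  0.76, -0.81,  2.18,  0.84,  0.98, -0.57]))
30 8 (array([ 0.3 ,  0.54, -1.21,  1.83,  0.57,  0.79, -0.54]), array([ 0.74,  0.77, -0.76,  2.18,  0.86,  0.99, -0.07]))
60 8 (array([ 0.29,  0.51, -1.2 ,  1.83,  0.56,  0.77, -0.04]), array([ 0.73,  0.81, -0.75,  2.18,  0.9 ,  1.02,  0.44]))
90 8 (array([ 0.3 ,  0.55, -1.16,  1.83,  0.57,  0.8 ,  0.49]), array([ 0.72,  0.79, -0.76,  2.18,  0.88,  1.01,  1.01]))
120 8 (array([ 0.58,  0.74, -1.31,  1.83,  0.91,  0.97,  0.92]), array([ 0.89,  1.01, -1.3 ,  2.18,  1.05,  1.21,  1.21]))
150 8 (array([ 0.58,  0.74, -1.31,  1.83,  0.91,  0.97,  1.45]), array([ 0.89,  1.01, -1.3 ,  2.18,  1.05,  1.21,  1.73]))
```

```bash
cat >> h.py <<'E'
O=ori(0.)
def touch(u,start,stop,z=.08):
    """approach the axis along -u from distance start, in 1 mm steps till 4 N"""
    u=np.array(u,float); F0=None; out=[]
    for r in np.arange(start,stop,-.001):
        manip.servo_line([*(C+r*u),z],vel=.03)
        f=manip.current_force()[:2]@u
        if F0 is None: F0=f
        out.append(round(f-F0,1))
        if f-F0>4: break
    a=manip.current_tool_pos(); print(u,"r",r,"actual",(a[:2]-C).round(4),out[-5:])
    manip.servo_line([*(C+.09*u),z],vel=.15)
E
python3 - <<'E'
from h import *
effector.close(5)
p=manip.current_tool_pos(); manip.servo_line([p[0],p[1],.32],vel=.2)
manip.move_pose([C[0],C[1]-.09,.32],O); print(manip.current_clock(),manip.current_q().round(2))
manip.servo_line([C[0],C[1]-.09,.08],vel=.2); print(manip.current_force(),manip.current_finger_gap())
touch([0,-1],.07,.045)
print(manip.current_clock())
import cv2
cv2.imwrite("pics/a.png",np.hstack([cv2.resize(viewer.get_image(n)[y-75:y+75,x-90:x+90,::-1],None,fx=2.2,fy=2.2) for n,x,y in(("top",280,260),("scene",331,201))]))
E
```

```text
4.5083 [ 1.02  0.31 -1.25  1.79  0.31  1.27 -0.32]
[ 0.56749986 -0.57840267 -0.6689437 ] 0.0004894977232932288
[ 0. -1.] r 0.057999999999999996 actual [-0.     -0.0593] [np.float64(0.5), np.float64(-1.0), np.float64(0.7), np.float64(1.2), np.float64(5.5)]
10.0417
```

View pics/a.png

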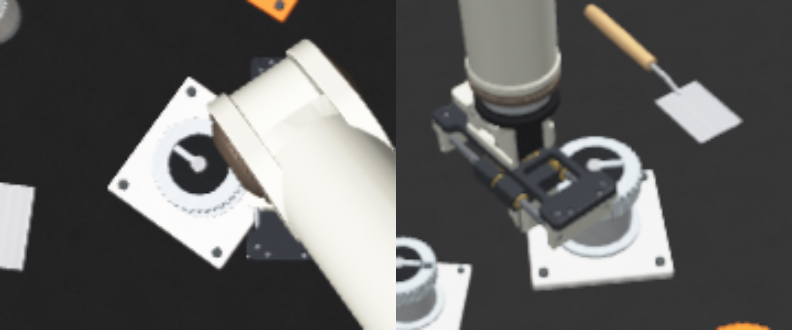

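```bash
cat >> h.py <<'E'
A,B,RR=.019,.0095,.0485
def pts(step=np.pi/10):
    """one lap: list of (normal angle, offset of contact corner), from the middle of the -y face, anticlockwise"""
    L=[]
    for k,(cx,cy) in enumerate([(A,-B),(A,B),(-A,B),(-A,-B)]):
        for t in np.linspace(0,np.pi/2,6): L.append((-np.pi/2+k*np.pi/2+t,np.array([cx,cy])))
    return L
L=pts()
def lap(i0,n,d,Ft=8.,vel=.08,log=True):
    """n path points from index i0, press depth d held by the radial force; returns next index, d"""
    out=[]
    for i in range(i0,i0+n):
        th,c=L[i%len(L)]; u=np.array([np.cos(th),np.sin(th)]); t=np.array([-u[1],u[0]])
        manip.servo_line([*(C+c+(RR-d)*u),.08],vel=vel)
        f=manip.current_force()[:2]; fn,ft=f@u,-f@t
        out.append((round(np.degrees(th)),round(fn,1),round(ft,1),round(d*1e3,1)))
        d=np.clip(d+np.clip(1.5e-4*(Ft-fn),-.0008,.0008),-.003,.006)
    if log: print(*out,sep='\n')
    print("t",round(manip.current_clock(),1),"next",i0+n,"d",round(d,4)); return i0+n,d
def retreat(i,r=.03):
    th,c=L[(i-1)%len(L)]; u=np.array([np.cos(th),np.sin(th)]); p=manip.current_tool_pos()
    manip.servo_line([*(p[:2]+r*u),.08],vel=.15); manip.servo_line([*(p[:2]+r*u),.2],vel=.25)
def snap(name):
    cv2.imwrite(f"pics/{name}.png",np.hstack([cv2.resize(viewer.get_image(n)[y-50:y+50,x-60:x+60,::-1],None,fx=3.3,fy=3.3,interpolation=2) for n,x,y in(("top",280,260),("scene",331,201))]))
E
python3 - <<'E'
from h import *
i,d=lap(0,9,.001)
snap("b")
E
```

```text
(-90, np.float64(6.8), np.float64(-0.4), 1.0)
(-72, np.float64(4.2), np.float64(-1.5), np.float64(1.2))
(-54, np.float64(3.0), np.float64(-2.6), np.float64(1.8))
(-36, np.float64(2.5), np.float64(-2.1), np.float64(2.5))
(-18, np.float64(3.3), np.float64(-2.0), np.float64(3.3))
(0, np.float64(6.6), np.float64(-1.3), np.float64(4.0))
(0, np.float64(6.9), np.float64(-2.0), np.float64(4.2))
(18, np.float64(4.6), np.float64(-1.2), np.float64(4.4))
(36, np.float64(5.5), np.float64(-2.3), np.float64(4.9))
t 13.5 next 9 d 0.0053
```

View pics/b.png

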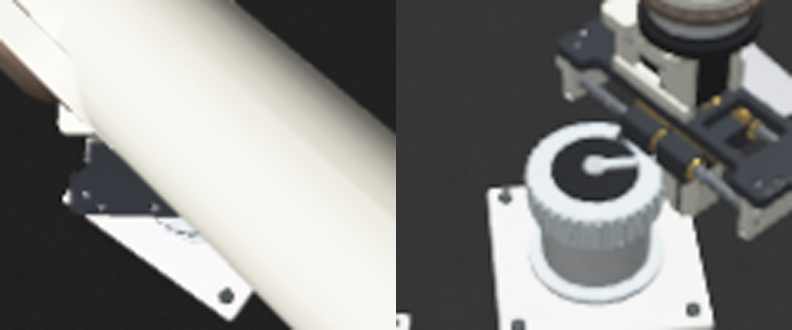

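```bash
sed -i 's/-.003,.006/-.004,.010/' h.py
python3 - <<'E'
from h import *
i,d=lap(9,9,.0053)
snap("c")
E
```

```text
(54, np.float64(7.3), np.float64(-1.3), 5.3)
(72, np.float64(8.7), np.float64(-0.7), np.float64(5.4))
(90, np.float64(11.2), np.float64(0.3), np.float64(5.3))
(90, np.float64(10.3), np.float64(-2.8), np.float64(4.8))
(108, np.float64(7.5), np.float64(-1.6), np.float64(4.5))
(126, np.float64(6.5), np.float64(-2.1), np.float64(4.5))
(144, np.float64(4.4), np.float64(-2.3), np.float64(4.8))
(162, np.float64(5.9), np.float64(-1.1), np.float64(5.3))
(180, np.float64(8.3), np.float64(-0.3), np.float64(5.6))
t 16.7 next 18 d 0.0056
```

View pics/c.png

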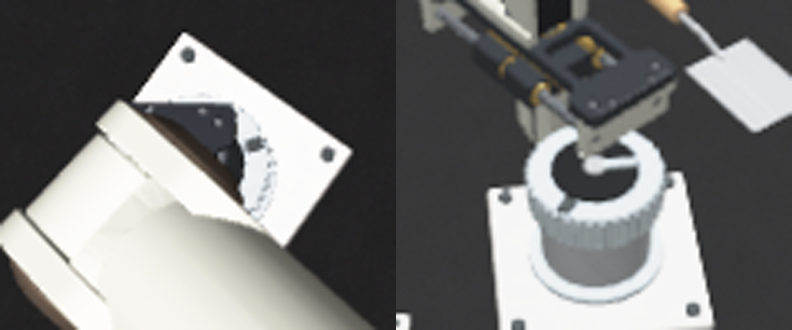

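Tab at (255,145) in the top half and (568,205) in the scene half. In picture b it was hidden at the back, so the ring has gone about +324° rather than −36°. Before continuing I'll track the tab automatically from both cameras.

```bash
cat >> h.py <<'E'
def tabs():
    """angles (deg) of short dark arcs, bright on both sides, on the ring's upper face at 37..41 mm"""
    res=[]
    for n in("top","scene"):
        g=cv2.cvtColor(viewer.get_image(n),cv2.COLOR_RGB2GRAY).astype(np.float32)
        th=np.radians(np.arange(0,360,2)); P=[]
        for r in(.037,.039,.041):
            uv=np.array([proj(n,[C[0]+r*np.cos(t),C[1]+r*np.sin(t),.102]) for t in th],np.float32)
            P.append(cv2.remap(g,uv[None,:,0],uv[None,:,1],cv2.INTER_LINEAR)[0])
        v=np.mean(P,0); dk=v<165; e=np.flatnonzero(dk!=np.roll(dk,1))
        for a in e[dk[e]]:
            w=next(k for k in range(181) if k==180 or not dk[(a+k)%180])
            out=[v[(a-4)%180],v[(a+w+3)%180]]
            if 3<=w<=14 and min(out)>180: res.append((n,(2*a+w-1)%360,2*w,int(v[(a+np.arange(w))%180].min())))
    return res
E
python3 - <<'E'
from h import *
print(tabs())
im=cv2.imread("pics/top0.png"); viewer_get=viewer.get_image
class V: 
    get_calibration=staticmethod(viewer.get_calibration)
    get_image=staticmethod(lambda n: cv2.imread(f"pics/{n}0.png")[:,:,::-1].copy())
import h; h.viewer=V; print("start",h.tabs())
E
```

```text
[('top', np.int64(226), 6, 128), ('top', np.int64(290), 14, 89), ('scene', np.int64(292), 14, 107)]
start [('top', np.int64(326), 10, 111), ('scene', np.int64(325), 12, 113)]
```

Run:
```python
from h import *
i,d=18,.0056
for _ in range(6):
    i,d=lap(i,2,d,log=False); print(L[(i-1)%24][0]*57.3//1,[(a[0],int(a[1]),a[2]) for a in tabs()])
```

```text
t 17.6 next 20 d 0.006
198.0 [('top', 23, 16), ('scene', 330, 10)]
t 18.4 next 22 d 0.0065
234.0 [('top', 1, 20), ('scene', 2, 14)]
t 19.1 next 24 d 0.0055
270.0 [('top', 176, 26), ('scene', 34, 14)]
t 20.2 next 26 d 0.005
-73.0 [('top', 100, 14), ('top', 10, 26), ('scene', 98, 14)]
t 20.9 next 28 d 0.0056
-37.0 [('top', 2, 6), ('top', 136, 14), ('scene', 190, 18)]
t 21.6 next 30 d 0.0059
0.0 [('top', 169, 12), ('top', 235, 12), ('scene', 142, 26), ('scene', 175, 20)]
```

Run:
```python
from h import *
i,d=30,.0059
for k in(2,2,2,2,1,1):
    i,d=lap(i,k,d,log=False); print(L[(i-1)%24][0]*57.3//1,[(a[0],int(a[1]),a[2]) for a in tabs()])
```

```text
t 22.4 next 32 d 0.0065
18.0 [('scene', 213, 16)]
t 23.2 next 34 d 0.0072
54.0 [('scene', 246, 14)]
t 23.9 next 36 d 0.0061
90.0 [('scene', 278, 14)]
t 24.9 next 38 d 0.0056
108.0 [('top', 56, 14), ('top', 342, 14), ('scene', 341, 12)]
t 25.3 next 39 d 0.0059
126.0 [('top', 1, 12), ('scene', 358, 14)]
t 25.8 next 40 d 0.0062
144.0 [('scene', 15, 12), ('scene', 103, 20)]
```

Run:
```python
from h import *
i,d=lap(40,2,.0062)
T=tabs(); print(T)
a=[int(x[1]) for x in T if x[0]=="scene" and 40<x[1]<65]
dy=np.radians(58.8-a[0])*.0485 if a else 0
print("dy",dy)
if dy>.002:
    th,c=L[41%24]; manip.servo_line([C[0]+c[0]-(RR-d),C[1]+c[1]-dy,.08],vel=.05); print(tabs())
retreat(42); p=manip.current_tool_pos()
print(p,tabs())
snap("e")
```

```text
(162, np.float64(6.2), np.float64(-2.1), 6.2)
(180, np.float64(8.8), np.float64(-0.3), np.float64(6.5))
t 26.5 next 42 d 0.0064
[('scene', np.int64(48), 14, 101)]
dy 0.009142034621946297
[('top', np.int64(245), 16, 44), ('scene', np.int64(58), 14, 96)]
[0.40497037 0.07639417 0.2001314 ] [('top', np.int64(68), 26, 56), ('scene', np.int64(58), 14, 99)]
```

View pics/e.png

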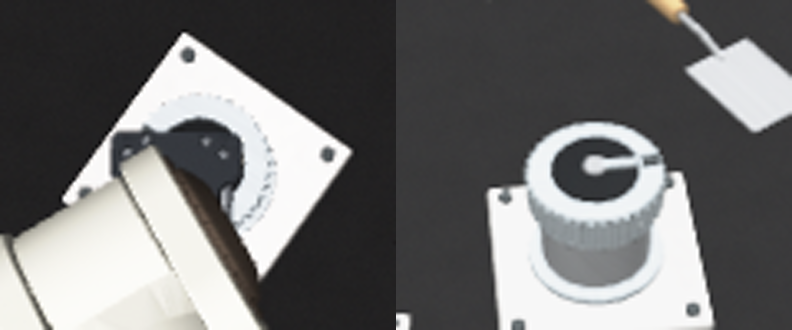

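The tab meets the pointer, at about (650,160) in the scene half. Now I'll move the hand well clear, compare the bystanders with the first images and hand in.

Run:
```python
from h import *
p=manip.current_tool_pos(); manip.servo_line([p[0],p[1],.32],vel=.2)
manip.move_pose([.35,-.45,.32],O); manip.sleep(.5)
print(tabs(),manip.current_tool_pos(),manip.current_force(),manip.current_clock())
n=viewer.get_image("top")[:,:,::-1].astype(int); o=cv2.imread("pics/top0.png").astype(int); D=abs(n-o).max(2)
n2=viewer.get_image("scene")[:,:,::-1].astype(int); D2=abs(n2-cv2.imread("pics/scene0.png").astype(int)).max(2)
for k,(x,y),(x2,y2) in(("bottle",(180,187),(453,200)),("jar",(462,217),(201,367)),("nozzle",(459,276),(172,323)),("spatula",(187,320),(365,160))):
    print(k,(D[y-25:y+25,x-18:x+18]>40).sum(),(D2[y2-25:y2+25,x2-25:x2+25]>40).sum())
cv2.imwrite("pics/f.png",np.hstack([cv2.resize(n.astype(np.uint8),(400,300)),cv2.resize(n[210:310,222:355].astype(np.uint8),(400,300))]))
```

```text
[('top', np.int64(62), 10, 109), ('scene', np.int64(58), 14, 100)] [ 0.34997609 -0.45001604  0.32001059] [ 0.54941084  0.00505909 -0.43119679] 31.7917
bottle 0 0
jar 0 0
nozzle 0 0
spatula 0 0
```

View pics/f.png

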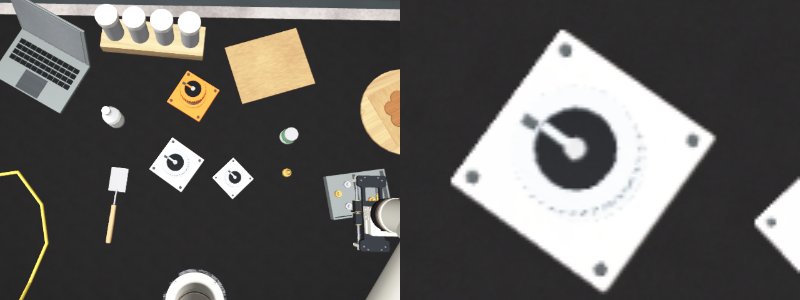

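The tab lines up with the pointer at (530,121) in the right half, the bystanders have not moved, and the hand is clear at z = 0.32.

```bash
python3 -c "
from bench import manip
manip.hand_in()"
```

```text
the job is handed in; nothing more can be done
```

I turned the large aluminium ring anticlockwise by rolling the shut fingertips round its rim, pressing with 3–11 N. It went first to the pointer, then two more full turns, and I handed the job in at about 32 s.

**Last checks**
- **Tab position:** the tab was at 62° in the top camera and 58° in the scene camera. The pointer is at about 59°, well inside the 17° allowed.
- **Bystanders:** the image patches around the bottle, jar, nozzle and spatula showed no change in either camera.
- **Hand:** it was clear of everything, 0.32 m above the table.

**What was less certain**
- **First lap:** the tab was hidden at the back when I looked partway through that lap. I read its advance as +324° rather than −36°, because it was out of sight then and because the later laps, tracked by camera, turned at the same rate.
- **Tangential force:** its sign was the opposite of what I expected. I left this unexplained, because the tracked laps showed the ring turning the right way.
- **Top camera:** the arm often blocked its view, so mid-run tracking relied mostly on the scene camera.

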